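# Take the drained slide carrier off its peg

## Robot

A 6-joint arm with a two-finger parallel gripper is mounted at the origin on a cart in front of the work surface, level with it; the furniture and walls round the work are solid. World frame = base frame: x ahead of the robot, y to its left, z up, the work surface at z = 0. Lengths are in m, angles in rad, forces in N, time in s.
With the tool pointing down it reaches from about 0.375 to 0.975 m from the base axis. Payload 3.8 kg.
Tool frame: the origin (TCP) lies midway between the tips of the shut fingers; the grasp point (between the pads) lies 19 mm behind it; x points along the fingers, y is the direction in which the jaws open and shut, and the axes are right-handed (so a half turn about x gives the same grasp; the last joint's range is limited). The gripper opens to 88 mm and grips with 3 to 60 N. Pads are 18 mm wide; open, the fingers measure 123 mm over their backs; the gripper's body (75 mm by 187 mm) begins 45 mm behind the grasp point.
Start: joints at [-1.324, 0.264, 1.604, -0, 1.274, -0.037], TCP at [0.189, -0.648, 0.239] pointing down, gripper open.
Joint ranges: [-2.63, 2.63], [-0.94, 2.18], [0.31, 2.57], [-1.31, 4.45], [0, 2.66], [-2.55, 2.55]. Speed limits (rad/s): [2.57, 2.57, 3.14, 3.14, 3.14, 3.14].

## Interface

Orientations are given as a rotation vector (axis times angle).
In Python, from cell import manip, inverse_kinematics, cams, order gives the robot as it stands. Calls block until the motion is done:
- manip.move_pose(position, orientation): joint-space move of the TCP to a pose.
- manip.move_linear(position, rate=0.15, rot=None): straight line of the TCP; rot=None keeps the orientation; rate is the mean speed in m/s.
- manip.set_joints(angles): joint-space move.
- manip.set_gripper(opening, force=None): finger opening in m; force is the grip in N (None keeps the last); returns when the fingers have stopped.
- manip.dwell(seconds).
- inverse_kinematics(position, orientation): joint angles nearest the present ones, or None.
- manip.state(): the state.
- cams.capture(name): name is "scene" or "top"; returns a dict with "image" (480x640x3 uint8, blue, green, red), "z_map" (480x640 float32, m along the optical axis (not along the pixel's ray), 0 where there is no reading), "intrinsics" (3x3 intrinsics, pixels), "position" and "orientation" of the camera in the world. Camera axes: x right, y down, z forward; pixel columns grow to the right and rows downward; lengths in m; the calibration is good to about 2 mm. A picture is of the moment at which its call begins.
A pose or a line that the arm cannot do raises manip.IKError and nothing moves.
- order.close_job(): hands the job in, once; it reports no verdict.
The state is a dict: "clock": time; "joint_pos": joint angles; "joint_velocities": joint speeds; "tau": joint torques, N m; "tool_pos": TCP position; "tcp_rot": TCP orientation; "contact_force": force on the tool from outside, world axes, zero at the start; "moment": the same for the moment, N m; "gripper_width": finger opening in m.
Only numpy, scipy, OpenCV 4.12 (cv2) and the standard library are available. Lean on these libraries where they do the work, as an engineer would, in place of code of your own. Each camera call takes 0.05 s, during which the arm holds its last target.

## Task

Three steel holders hang to drain on the pegs of the draining stand. Lift the slide carrier (the low, wide one with the glass slides in it) up and off its peg and stand it upright on the floor of the lilac tray, then let go. Leave the round cup and the square cup hanging on their pegs.

Things in the scene. Friction and masses are not known exactly. Their poses are not given: they have to be found in the camera images.
- slide_carrier: Low steel rack, 52 (x) x 90 (y) x 46 mm with six fixed slides, 0.13-0.25 kg. Origin: centre of its underside, 90 mm above the bench; z up. A V strap over it (inner apex 107 mm up) bears a black square grip, 14 x 14 mm, 115 to 157 mm up. It hangs on a peg along its x, axis 100 mm up, that points to its -x (at the robot) and ends 41 mm out, turned up 16 mm: raise 20-40 mm, then draw 70 mm or more to -x.
- tray: Lilac plastic tray, loose, 0.5 kg, open at the top, 161 mm (x) by 268 mm (y) by 84 mm high. Origin: centre of its underside, z up. The inner floor lies 3 mm above the origin and measures 106 mm (x) by 210 mm (y) between upright walls: the carrier fits best with its long side (y) along the tray's long side (y).
- round_cup: Round steel cup, loose, 67 mm across, 61 mm high, to be left hanging on its peg. Origin: centre of its underside, z up. Strap, grip and peg as at the carrier. The stand is fixed: three like pegs side by side, 110 mm apart along y, any holder on any peg; they grow from a cross bar 45 mm behind the grips (+x). Only the grips stand higher than the pegs' tips, which are 206 mm above the bench.
- square_cup: Square-cornered steel cup, loose, 56 mm (x) by 67 mm (y), 61 mm high, to be left hanging on its peg. Origin: centre of its underside, z up. It has the same strap, grip and kind of peg as the slide carrier and hangs at the same height.

How it is judged:
By the outcome, as a careful person would: the job done as asked, in the order asked, and still so for the second after the job is handed in, with the robot touching nothing.
It also fails if it takes over 42 s, if anything falls off the work surface, if the arm or the gripper's body presses on something with over 40 N, if the wrist force passes 120 N, or if a joint passes its speed limit or range.

## Working session

There is one attempt and no reset: what is moved stays moved. The work goes in short steps, each a Python script; the robot and the scene stay as the last script left them, time stands still between calls to the robot, and variables do not carry over. Pictures are saved under pics/ and viewed, and the job is handed in when it is done.

```bash
ls; mkdir -p pics
python3 - <<'E'
from cell import manip,cams
import cv2,numpy as np
for n in("scene","top"):
    c=cams.capture(n);cv2.imwrite(f"pics/{n}0.png",c["image"]);np.savez(f"{n}0.npz",**c)
    print(n,c["intrinsics"],c["position"],c["orientation"],(c["z_map"]>0).mean())
s=manip.state();print(s)
E
```

```text
pics
scene [[499.44883902   0.         321.91827685]
 [  0.         499.44883902 230.0898874 ]
 [  0.           0.           1.        ]] [-0.10189365  0.8838388   0.63797066] [-0.76215195  2.33437865 -1.40985679] 0.9960319010416666
top [[485.51931668   0.         315.65287375]
 [  0.         485.51931668 235.77846901]
 [  0.           0.           1.        ]] [0.38043736 0.04672829 1.28572201] [-2.13215294  2.18668526 -0.13723528] 0.9959309895833334
{'clock': 0.1, 'joint_pos': array([-1.32389327e+00,  2.64681193e-01,  1.60520445e+00, -1.30475869e-05,
        1.27371303e+00, -3.69103770e-02]), 'joint_velocities': array([ 0.00190775, -0.00209695, -0.00210989, -0.00126953, -0.00143693,
       -0.00044531]), 'tau': array([-4.20052284e-04, -5.03619397e+01, -3.58071148e+01,  7.30761141e-02,
        2.32831039e-02, -4.83614531e-05]), 'tool_pos': array([ 0.18884544, -0.64738703,  0.23752805]), 'tcp_rot': array([ 2.06985564,  0.29783586, -2.07032121]), 'contact_force': array([-1.03971315,  0.41366319,  0.00501444]), 'moment': array([ 0.0101995 ,  0.01729927, -0.00788006]), 'gripper_width': 0.08752844639973988}
```

View pics/scene0.png

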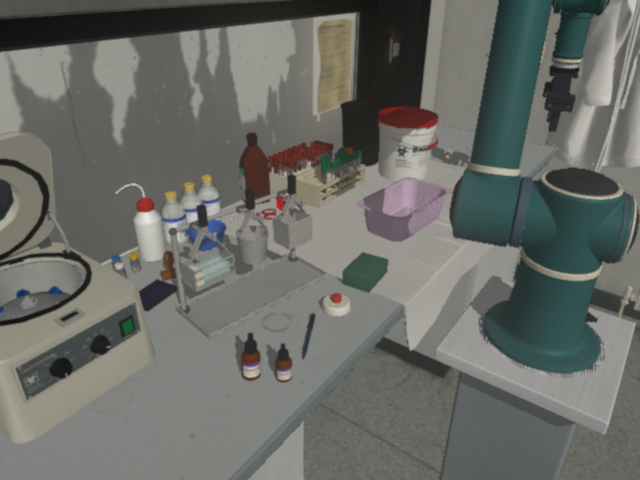

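View pics/top0.png

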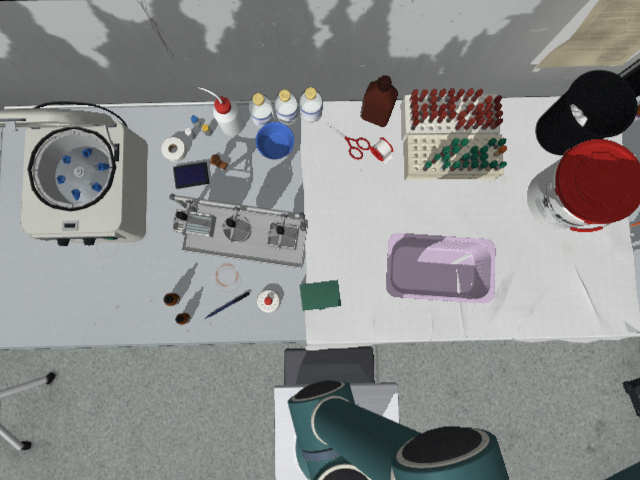

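The slide carrier hangs on the leftmost peg (top px ~(192,217), scene ~(205,260)). The round cup is in the middle and the square cup on the right. The tray is at top px (441,267). Next I'll zoom in and measure.

```bash
cat > h.py <<'E'
import numpy as np,cv2
from scipy.spatial.transform import Rotation as R
def cloud(c):
    K=c["intrinsics"];z=c["z_map"];v,u=np.mgrid[:z.shape[0],:z.shape[1]]
    p=np.stack([(u-K[0,2])/K[0,0]*z,(v-K[1,2])/K[1,1]*z,z],-1)
    P=p@R.from_rotvec(c["orientation"]).as_matrix().T+c["position"]
    P[z<=0]=np.nan
    return P
def rayz(c,uv,z):
    K=c["intrinsics"];d=R.from_rotvec(c["orientation"]).as_matrix()@[(uv[0]-K[0,2])/K[0,0],(uv[1]-K[1,2])/K[1,1],1]
    return c["position"]+d*(z-c["position"][2])/d[2]
E
python3 - <<'E'
from h import *
for n,(x0,y0,x1,y1) in dict(scene=(150,165,350,315),top=(160,185,320,305)).items():
    c=dict(np.load(n+"0.npz"));im=c["image"];P=cloud(c)
    cv2.imwrite(f"pics/{n}z.png",cv2.resize(im[y0:y1,x0:x1],(800,600),interpolation=cv2.INTER_CUBIC))
    dark=(im.max(2)<70)&(P[...,2]>.195)&(P[...,2]<.27)&(P[...,0]>.3)&(P[...,0]<.75)
    m=np.zeros(dark.shape,bool);m[y0:y1,x0:x1]=1
    k,l,s,ce=cv2.connectedComponentsWithStats((dark&m).astype(np.uint8))
    for i in range(1,k):
        if s[i,4]>5:
            q=P[l==i];print(n,s[i],ce[i].round(1),np.median(q,0).round(4),q.min(0).round(4),q.max(0).round(4))
c=dict(np.load("top0.npz"));im=c["image"];P=cloud(c)
hsv=cv2.cvtColor(im,cv2.COLOR_BGR2HSV);print(hsv[267,420],hsv[290,390],P[267,420],P[220,350],P[270,280])
E
```

```text
scene [287 175   8  20 132] [290.9 184.3] [0.519  0.1273 0.2281] [0.515  0.119  0.2074] [0.5309 0.1325 0.2474]
scene [245 189  10  21 167] [249.3 198.6] [0.5378 0.2354 0.2298] [0.5333 0.2223 0.2069] [0.5501 0.2404 0.2471]
scene [197 205  10  22 176] [201.7 215.7] [0.556  0.3425 0.2287] [0.5515 0.3329 0.2066] [0.5662 0.3481 0.2477]
top [176 212  12   9  78] [181.6 215.6] [0.5625 0.3319 0.2401] [0.5564 0.3286 0.1995] [0.57   0.3437 0.2495]
top [226 218  10  10  69] [230.6 222.6] [0.5441 0.2255 0.243 ] [0.5378 0.2202 0.1973] [0.5528 0.2346 0.2491]
top [276 226   8   9  56] [279.9 229.6] [0.5252 0.1178 0.2447] [0.5188 0.1124 0.1956] [0.5372 0.1265 0.2493]
[144  29 132] [143  31 132] [ 0.44904937 -0.23338746  0.00429439] [ 0.58021421 -0.05345883 -0.00271436] [ 0.45087724  0.13663498 -0.00304066]
```

View pics/scenez.png

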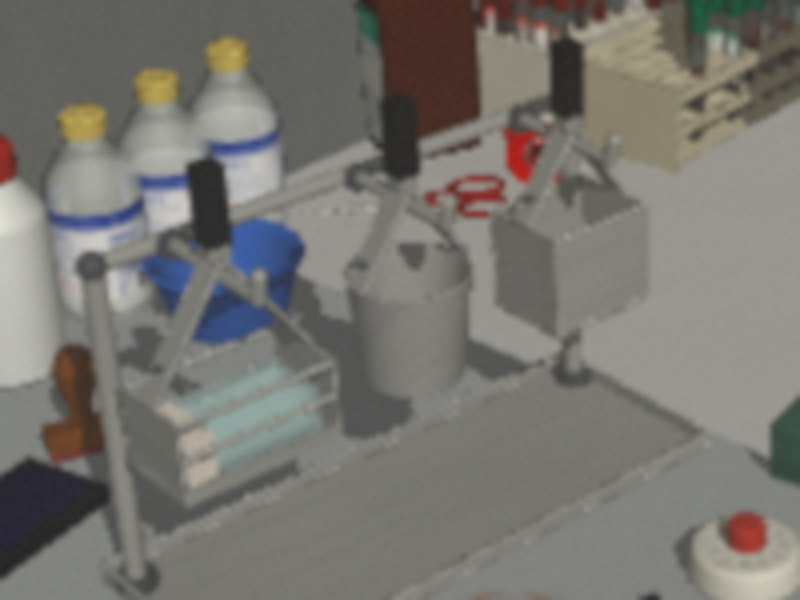

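View pics/topz.png

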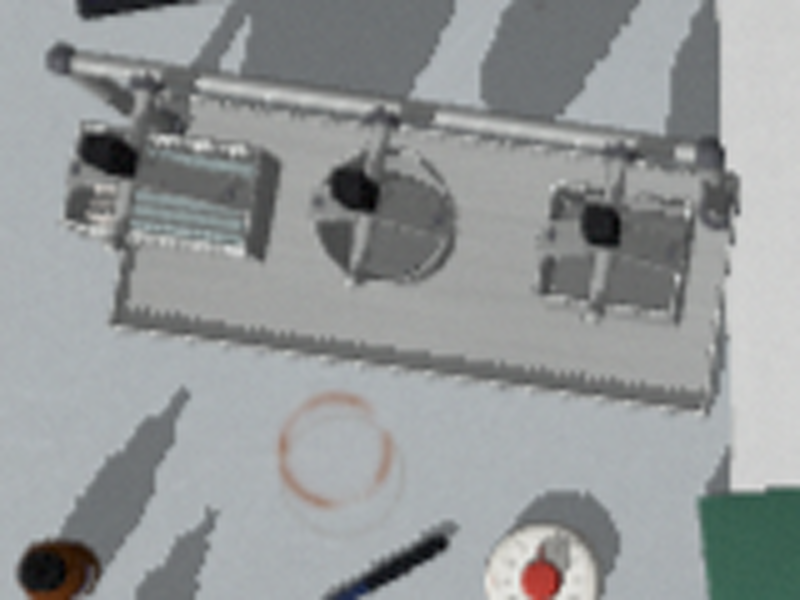

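Run:
```python
from h import *
c=dict(np.load("top0.npz"));im=c["image"];P=cloud(c)
# grip top faces
for box in ((170,205,192,225),(220,212,240,232),(270,220,290,240)):
    x0,y0,x1,y1=box;q=P[y0:y1,x0:x1].reshape(-1,3);q=q[(q[:,2]>.237)&(q[:,2]<.255)]
    r=cv2.minAreaRect((q[:,:2]*1000).astype(np.float32));print("grip",len(q),q.mean(0).round(4),r)
# scene: each grip, front faces
cs=dict(np.load("scene0.npz"));Ps=cloud(cs)
for box in ((190,203,210,230),(242,187,258,212),(284,173,298,198)):
    x0,y0,x1,y1=box;q=Ps[y0:y1,x0:x1].reshape(-1,3);q=q[(q[:,2]>.21)&(q[:,2]<.255)&(q[:,0]<.6)]
    r=cv2.minAreaRect((q[:,:2]*1000).astype(np.float32));print("sgrip",len(q),q.mean(0).round(4),r,q[:,2].max())
# tray
h=cv2.cvtColor(im,cv2.COLOR_BGR2HSV)
m=cv2.inRange(h,(130,15,60),(160,255,255));m[:200]=0
k,l,s,ce=cv2.connectedComponentsWithStats(m);i=1+s[1:,4].argmax();print(s[i],ce[i])
q=P[l==i]
rim=q[(q[:,2]>.075)];print("rim",len(rim),cv2.minAreaRect((rim[:,:2]*1000).astype(np.float32)),np.median(rim[:,2]))
f=q[(q[:,2]<.012)];print("floor",len(f),np.median(f[:,2]),cv2.minAreaRect((f[:,:2]*1000).astype(np.float32)))
cv2.imwrite("pics/tray.png",cv2.resize(im[225:310,375:505],(780,510),interpolation=cv2.INTER_CUBIC))
```

```text
grip 47 [0.5641 0.3359 0.2448] ((564.4389038085938, 336.4412841796875), (14.518136024475098, 13.631265640258789), 86.60670471191406)
grip 46 [0.5454 0.2278 0.2449] ((545.7105102539062, 228.00181579589844), (14.178812026977539, 13.809776306152344), 77.29791259765625)
grip 43 [0.526  0.1198 0.2451] ((525.700927734375, 120.14935302734375), (12.912006378173828, 13.603145599365234), 87.56817626953125)
sgrip 192 [0.558  0.3418 0.2303] ((560.9090576171875, 339.6165771484375), (15.625041007995605, 17.700590133666992), 80.23548889160156) 0.24774385941133376
sgrip 164 [0.5395 0.2339 0.23  ] ((540.5437622070312, 231.5575408935547), (17.911136627197266, 16.08009147644043), 58.74991989135742) 0.2471150579752569
sgrip 146 [0.5213 0.1259 0.2293] ((523.16064453125, 123.89164733886719), (17.197433471679688, 15.842437744140625), 83.64187622070312) 0.24739602901468882
[ 386  233  110   70 6741] [440.34060228 267.68031449]
rim 1718 ((442.5605773925781, -267.6893310546875), (269.2023010253906, 160.63670349121094), 84.8329849243164) 0.0828797682140956
floor 3531 0.0029039973674342967 ((444.2433776855469, -268.2001037597656), (222.45997619628906, 121.06018829345703), 84.48648834228516)
```

The grips measure 14 mm square, sit 110 mm apart and top out at 0.247, all as specified. The stand yaw is −10°, and the tray yaw is −5.2° with a 269×161 mm rim at 0.083. The two cameras disagree by about 3.5 mm on the grip, so I'll hover above it and check against the known tool position.

```bash
cat >> h.py <<'E'
def rotv(th,s=1):
    y=s*np.array([-np.sin(th),np.cos(th),0]);x=np.array([0,0,-1.]);z=np.cross(x,y)
    return R.from_matrix(np.stack([x,y,z],1)).as_rotvec()
TH=np.deg2rad(-10.0); TT=np.deg2rad(-5.2)
E
python3 - <<'E'
from h import *
from cell import manip,cams,inverse_kinematics as ik
print(R.from_rotvec(manip.state()["tcp_rot"]).as_matrix().round(2))
g=np.array([.5628,.3378])
for s in(1,-1):
    for p,th in(((*g,.30),TH),((*g,.213),TH),((.43,.36,.243),TH),((.44,.04,.30),TH),((.4426,-.2677,.28),TT),((.4426,-.2677,.12),TT)):
        q=ik(p,rotv(th,s));print(s,p,None if q is None else q.round(2))
# carrier body shape from the top, heights .12-.15
c=dict(np.load("top0.npz"));P=cloud(c);q=P[200:245,165:222].reshape(-1,3);q=q[(q[:,2]>.118)&(q[:,2]<.145)]
print(cv2.minAreaRect((q[:,:2]*1000).astype(np.float32)),len(q))
c=dict(np.load("scene0.npz"));P=cloud(c);q=P[200:295,180:238].reshape(-1,3);q=q[(q[:,2]>.085)&(q[:,2]<.145)&(q[:,0]<.62)&(q[:,0]>.5)]
print(cv2.minAreaRect((q[:,:2]*1000).astype(np.float32)),len(q),q[:,2].min())
E
```

```text
[[-0.    0.28 -0.96]
 [ 0.   -0.96 -0.28]
 [-1.   -0.   -0.  ]]
1 (np.float64(0.5628), np.float64(0.3378), 0.3) [ 0.5   0.2   1.57 -0.    1.37 -0.89]
1 (np.float64(0.5628), np.float64(0.3378), 0.213) [ 0.5   0.25  1.67 -0.    1.22 -0.89]
1 (0.43, 0.36, 0.243) [ 0.65  0.05  1.85 -0.    1.25 -0.74]
1 (0.44, 0.04, 0.3) [ 0.03 -0.22  1.99 -0.    1.38 -1.36]
1 (0.4426, -0.2677, 0.28) [-0.59 -0.06  1.88 -0.    1.32 -2.07]
1 (0.4426, -0.2677, 0.12) [-0.59  0.07  2.06 -0.    1.01 -2.07]
-1 (np.float64(0.5628), np.float64(0.3378), 0.3) [0.5  0.2  1.57 0.   1.37 2.25]
-1 (np.float64(0.5628), np.float64(0.3378), 0.213) [0.5  0.25 1.67 0.   1.22 2.25]
-1 (0.43, 0.36, 0.243) [0.65 0.05 1.85 0.   1.25 2.4 ]
-1 (0.44, 0.04, 0.3) [ 0.03 -0.22  1.99  0.    1.38  1.78]
-1 (0.4426, -0.2677, 0.28) [-0.59 -0.06  1.88  0.    1.32  1.07]
-1 (0.4426, -0.2677, 0.12) [-0.59  0.07  2.06  0.    1.01  1.07]
((575.611572265625, 334.84552001953125), (91.86433410644531, 73.66119384765625), 80.40038299560547) 275
((556.0023803710938, 325.5387268066406), (126.98497009277344, 69.9815444946289), 69.8836898803711) 1507 0.08679082592578857
```

Run:
```python
from h import *
from cell import manip,cams
manip.move_linear((.26,-.45,.34),rate=.3)
manip.move_pose((.46,.355,.34),rotv(TH))
manip.set_gripper(.05)
manip.move_linear((.5628,.3378,.275),rate=.15)
s=manip.state();print(s["clock"],s["tool_pos"],s["gripper_width"],s["contact_force"])
for n in("scene","top"):
    c=cams.capture(n);cv2.imwrite(f"pics/{n}1.png",c["image"]);np.savez(f"{n}1.npz",**c)
    x0,y0,x1,y1=dict(scene=(120,130,320,280),top=(110,165,270,285))[n]
    cv2.imwrite(f"pics/{n}1z.png",cv2.resize(c["image"][y0:y1,x0:x1],(800,600),interpolation=cv2.INTER_CUBIC))
```

```text
5.6167 [0.56266082 0.33806086 0.27552956] 0.05018847097074606 [-0.56252326 -0.03639558 -0.47869377]
```

View pics/scene1z.png

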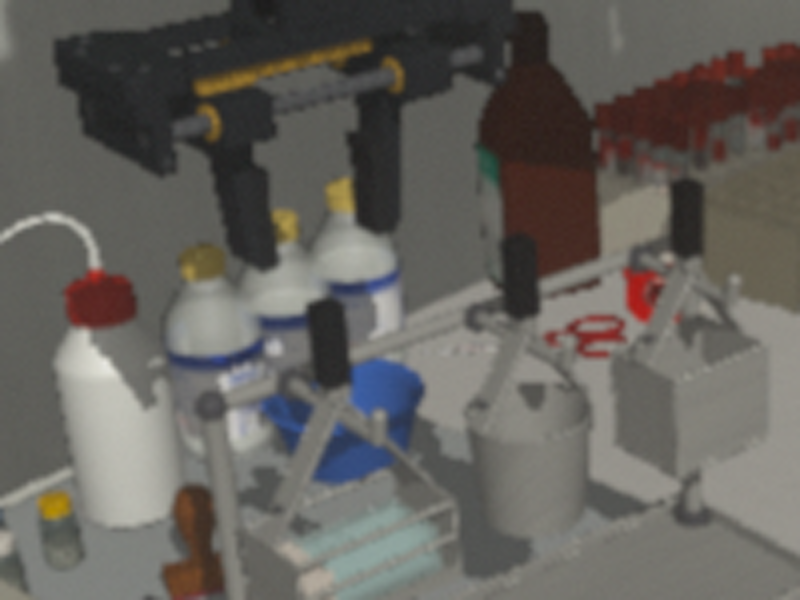

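View pics/top1z.png

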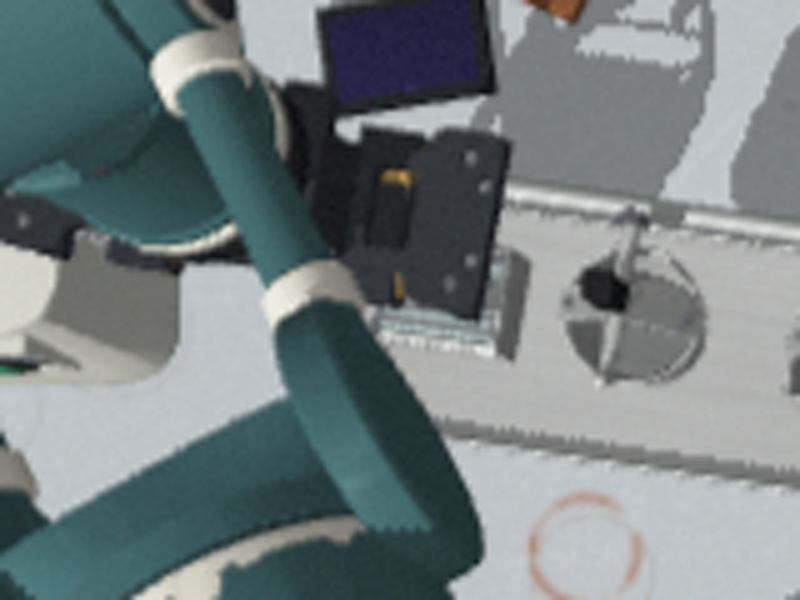

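The scene view shows the open fingers above the carrier's grip: fingertips at px ~(185,195) and (215,187), grip top at ~(202,206). I'll measure the fingers in that camera to get its bias.

Run:
```python
from h import *
c=dict(np.load("scene1.npz"));P=cloud(c);im=c["image"]
A=R.from_euler('z',10,degrees=True).as_matrix() # world -> stand axes
for nm,b,(z0,z1) in(("fL",(174,178,190,198),(.272,.30)),("fR",(208,165,221,190),(.272,.30)),("grip",(194,203,210,228),(.212,.25)),("hi",(194,203,210,228),(.235,.25)),("lo",(194,203,210,228),(.21,.225))):
    x0,y0,x1,y1=b;q=P[y0:y1,x0:x1].reshape(-1,3);q=q[(q[:,2]>z0)&(q[:,2]<z1)&(q[:,0]<.6)];r=q@A.T
    print(nm,len(q),"stand-axes p5/50/95",np.nanpercentile(r[:,0],[2,50,98]).round(4),np.percentile(r[:,1],[2,50,98]).round(4),q[:,2].min().round(4),q[:,2].max().round(4))
print((A@[.56266,.33806,0]).round(4))
```

```text
fL 147 stand-axes p5/50/95 [0.4829 0.4863 0.5032] [0.4561 0.4669 0.472 ] 0.275 0.3
fR 153 stand-axes p5/50/95 [0.4826 0.4869 0.5027] [0.392  0.4038 0.4066] 0.274 0.2998
grip 180 stand-axes p5/50/95 [0.4854 0.4889 0.5002] [0.4251 0.4344 0.4393] 0.2122 0.248
hi 77 stand-axes p5/50/95 [0.4852 0.4898 0.5005] [0.4255 0.4335 0.4386] 0.2351 0.248
lo 68 stand-axes p5/50/95 [0.4855 0.4885 0.5003] [0.4259 0.4351 0.4388] 0.21 0.2249
[0.4954 0.4306 0.    ]
```

Fingers and grip agree to within 1 mm in the same camera (x .493/.493, y .432/.432 in stand axes). Next: descend, grasp, lift and draw off.

Run:
```python
from h import *
from cell import manip,cams
def st(n):
    s=manip.state();print(n,round(s["clock"],2),s["tool_pos"].round(4),round(s["gripper_width"],4),s["contact_force"].round(2),s["moment"].round(2))
    return s
x,y=.5628,.3378
manip.move_linear((x,y,.213),rate=.08);st("down")
manip.set_gripper(0.0,force=30);s=st("grip")
if .010<s["gripper_width"]<.018:
    manip.move_linear((x,y,.223),rate=.06);st("up1")
    manip.move_linear((x,y,.243),rate=.08);st("up")
    c=cams.capture("scene");cv2.imwrite("pics/lift.png",cv2.resize(c["image"][130:280,120:320],(800,600),interpolation=cv2.INTER_CUBIC))
```

```text
down 6.64 [0.5632 0.338  0.2135] 0.0499 [ 0.5   1.46 -0.58] [ 0.02 -0.13 -0.01]
grip 7.28 [0.5629 0.3382 0.2132] 0.0139 [-0.59  0.6   0.27] [ 0.34 -0.22  0.  ]
up1 7.59 [0.563  0.3378 0.2236] 0.0141 [-0.27  0.   -1.59] [ 0.07 -0.17 -0.01]
up 7.99 [0.5634 0.3381 0.2444] 0.0138 [-0.14 -0.32 -1.8 ] [ 0.03 -0.12 -0.01]
```

View pics/lift.png

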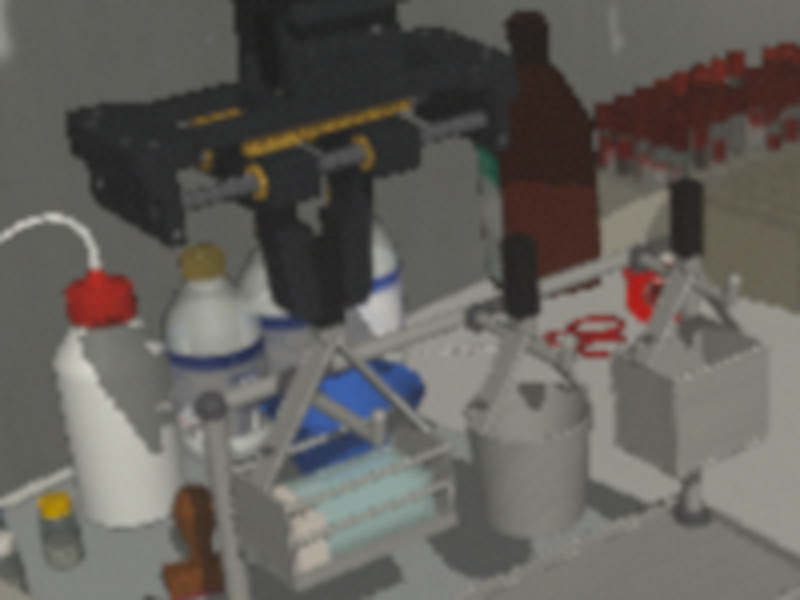

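The carrier hangs level in the gripper, its strap apex at ~(330,330) is clear of the peg, and the cups haven't moved. Next: draw it out, lift, and carry it over.

Run:
```python
from h import *
from cell import manip,cams
def st(n):
    s=manip.state();print(n,round(s["clock"],2),s["tool_pos"].round(4),round(s["gripper_width"],4),s["contact_force"].round(2),s["moment"].round(2))
    return s
p=np.array([.5628,.3378,.243]);d=np.array([-np.cos(TH),-np.sin(TH),0])
for k in(.02,.045,.075,.125):
    manip.move_linear(p+d*k,rate=.1);s=st(k)
    if np.linalg.norm(s["contact_force"])>6: raise SystemExit("contact")
manip.move_linear(p+d*.125+[0,0,.06],rate=.15)
manip.move_linear((.4375,.05,.303),rate=.2);st("mid")
manip.move_linear((.4426,-.2677,.27),rate=.2,rot=rotv(TT));st("above tray")
for n in("scene","top"):
    c=cams.capture(n);cv2.imwrite(f"pics/{n}2.png",c["image"]);np.savez(f"{n}2.npz",**c)
```

```text
0.02 8.39 [0.5423 0.3414 0.2427] 0.0136 [ 0.82 -0.4  -0.92] [ 0.06 -0.16  0.01]
0.045 8.79 [0.518  0.3458 0.2432] 0.0137 [-0.13  0.83 -2.42] [-0.   -0.17 -0.05]
0.075 9.24 [0.4884 0.351  0.2432] 0.0137 [ 0.38  0.1  -1.51] [ 0.05 -0.19  0.01]
0.125 9.89 [0.4395 0.3597 0.2433] 0.0137 [-0.11 -0.18 -1.3 ] [ 0.05 -0.17 -0.05]
mid 12.14 [0.4374 0.0505 0.303 ] 0.0134 [-0.11 -0.2  -1.13] [ 0.03 -0.15  0.07]
above tray 13.89 [ 0.4427 -0.267   0.2701] 0.0136 [-0.23 -0.34 -0.8 ] [ 0.   -0.15 -0.  ]
```

View pics/scene2.png

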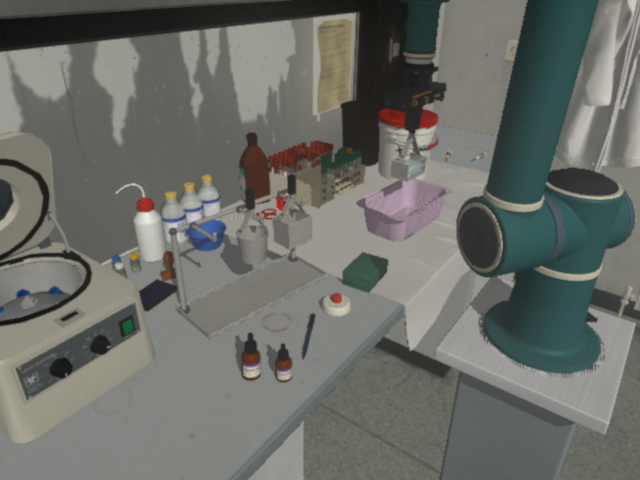

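View pics/top2.png

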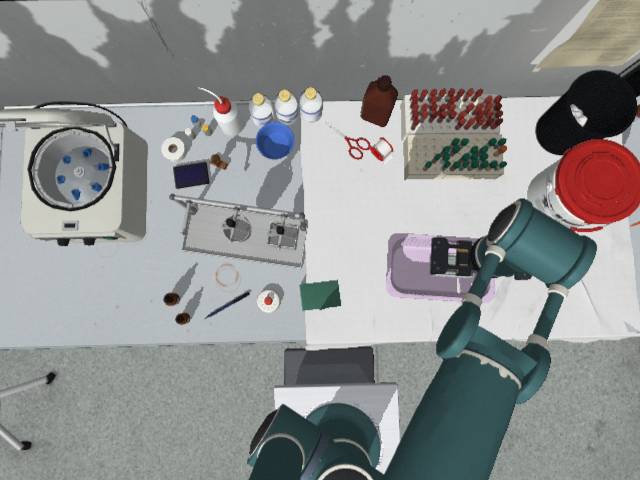

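Zooming in to check the carrier's tilt, and the clearance between the wrist and the bin.

Run:
```python
from h import *
c=dict(np.load("scene2.npz"));cv2.imwrite("pics/s2z.png",cv2.resize(c["image"][70:220,340:540],(800,600),interpolation=cv2.INTER_CUBIC))
t0=dict(np.load("top0.npz"));P=cloud(t0);q=P[140:235,525:640].reshape(-1,3);b=q[q[:,2]>.1]
print("bin z",np.percentile(b[:,2],[50,99]),"x",np.percentile(b[:,0],[1,99]),"y",np.percentile(b[:,1],[1,99]))
t=dict(np.load("top2.npz"));h=cv2.cvtColor(t["image"],cv2.COLOR_BGR2HSV);Q=cloud(t)[200:360,430:600]
hh=h[200:360,430:600];m=(Q[...,2]>.25);w=Q[m];w=w[w[:,2]<.7]
near=w[w[:,0]>.45];print("arm/gripper pts x>.45:",near[:,:2].min(0),near[:,:2].max(0),"zmin",near[:,2].min())
n2=w[(w[:,1]<-.36)&(w[:,0]>.40)];print(len(n2),n2.min(0),n2.max(0))
S=cloud(c);
# carrier in scene: box z range
x0,y0,x1,y1=385,140,430,185
q=S[y0:y1,x0:x1].reshape(-1,3);q=q[(abs(q[:,0]-.4426)<.08)&(abs(q[:,1]+.2677)<.08)&(q[:,2]>.13)&(q[:,2]<.2)]
print("carrier",len(q),np.percentile(q,[1,99],axis=0))
l=q[q[:,1]>-.235];
for a,b in((-.32,-.29),(-.29,-.26),(-.26,-.23),(-.23,-.2)):
    k=q[(q[:,1]>a)&(q[:,1]<b)];print(a,len(k),np.percentile(k[:,2],[1,99]).round(4) if len(k) else "")
for a in np.arange(.40,.48,.015):
    k=q[(q[:,0]>a)&(q[:,0]<a+.015)];print(a.round(3),len(k),np.percentile(k[:,2],[1,99]).round(4) if len(k) else "")
```

```text
bin z [0.2101373  0.21955794] x [0.52466858 0.73986197] y [-0.69226736 -0.51403516]
arm/gripper pts x>.45: [ 0.45002426 -0.32890246] [ 0.50669826 -0.17512107] zmin 0.3367797364577103Traceback (most recent call last):
  File "<stdin>", line 8, in <module>
    return umr_minimum(a, axis, None, out, keepdims, initial, where)
ValueError: zero-size array to reduction operation minimum which has no identity
```

View pics/s2z.png

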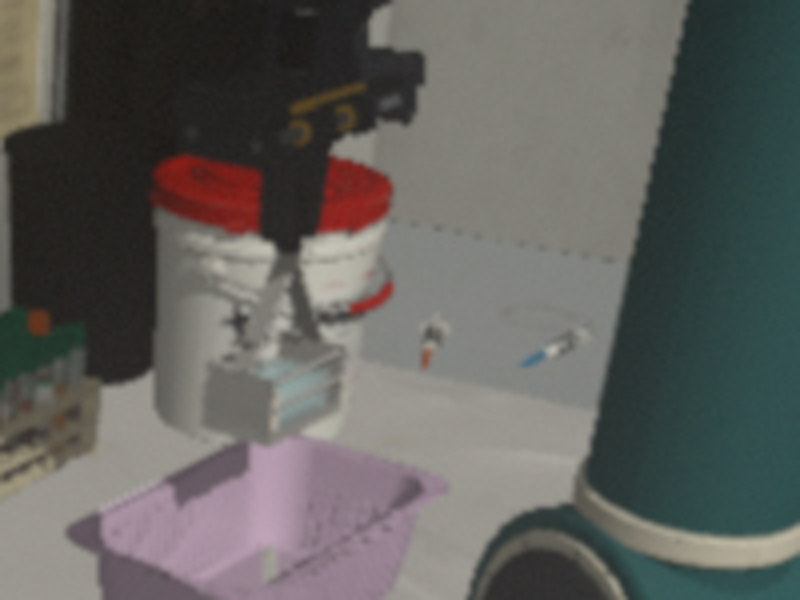

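The carrier hangs level over the tray, and the bin (x>0.52, y<−0.51, top 0.22) is well clear of the descent. Lowering now, watching for contact.

Run:
```python
from h import *
from cell import manip,cams
def st(n):
    s=manip.state();print(n,round(s["clock"],2),s["tool_pos"].round(4),round(s["gripper_width"],4),s["contact_force"].round(2),s["moment"].round(2))
    return s
X,Y=.4426,-.2677
manip.move_linear((X,Y,.16),rate=.12);st("a")
manip.move_linear((X,Y,.133),rate=.05);manip.dwell(.2);f0=st("b")["contact_force"][2]
z=.133
while z>.121:
    z-=.001;manip.move_linear((X,Y,z),rate=.02);manip.dwell(.08)
    f=np.mean([manip.state()["contact_force"][2] for _ in range(1)]);print(round(z,4),round(f-f0,2))
    if f-f0>2: break
st("touch")
for n in("scene","top"):
    c=cams.capture(n);cv2.imwrite(f"pics/{n}3.png",c["image"])
    if n=="scene":cv2.imwrite("pics/s3z.png",cv2.resize(c["image"][100:250,330:530],(800,600),interpolation=cv2.INTER_CUBIC))
```

```text
a 15.06 [ 0.4432 -0.2681  0.1609] 0.0136 [ 0.3   0.46 -1.22] [-0.01 -0.21 -0.06]
b 15.95 [ 0.4429 -0.2679  0.1334] 0.0135 [-1.04  0.55 -1.59] [ 0.11 -0.14 -0.02]
0.132 -0.3
0.131 0.53
0.13 -0.85
0.129 -0.08
0.128 -0.22
0.127 0.28
0.126 0.58
0.125 7.21
touch 18.62 [ 0.4431 -0.2678  0.1261] 0.0135 [-1.07  2.03  5.62] [ 0.37  0.01 -0.05]
```

View pics/s3z.png

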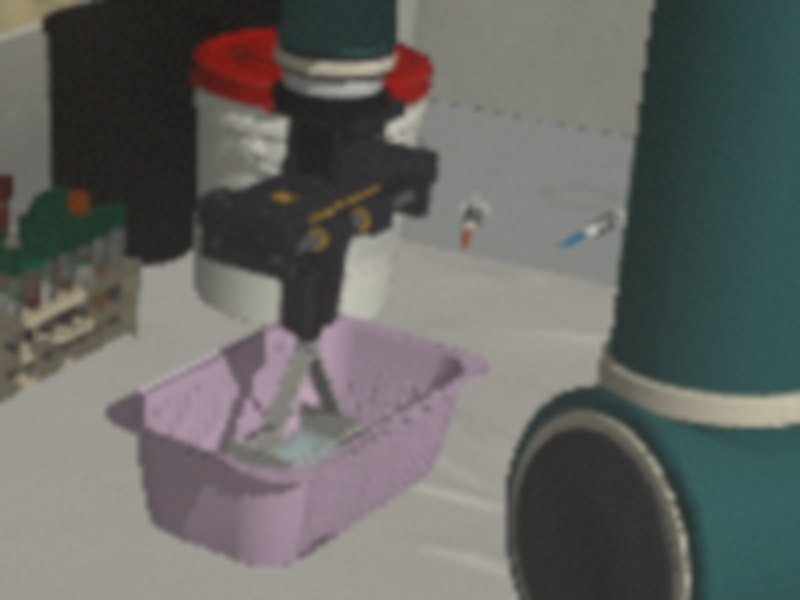

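Contact came at TCP z 0.126, exactly what the geometry predicts for the carrier on the tray floor. Releasing and retreating straight up.

Run:
```python
from h import *
from cell import manip,cams
X,Y=.4426,-.2677
manip.set_gripper(.05);manip.dwell(.2)
manip.move_linear((X,Y,.20),rate=.08)
manip.move_linear((X,Y,.32),rate=.2)
manip.move_linear((.27,-.40,.34),rate=.25);manip.dwell(.2)
s=manip.state();print(s["clock"],s["tool_pos"],s["gripper_width"],s["contact_force"])
for n in("scene","top"):
    c=cams.capture(n);cv2.imwrite(f"pics/{n}4.png",c["image"]);np.savez(n+"4.npz",**c)
    x0,y0,x1,y1=dict(scene=(220,130,480,325),top=(170,180,510,435))[n]
    cv2.imwrite(f"pics/{n}4z.png",cv2.resize(c["image"][y0:y1,x0:x1],(800,600),interpolation=cv2.INTER_CUBIC))
c=dict(np.load("top4.npz"));P=cloud(c)
q=P[225:310,380:500].reshape(-1,3);g=q[(q[:,2]>.145)&(q[:,2]<.175)];print("grip top",len(g),g.mean(0) if len(g) else "")
h=cv2.cvtColor(c["image"],cv2.COLOR_BGR2HSV)
rim=q[(q[:,2]>.078)&(q[:,2]<.088)];print("rim",cv2.minAreaRect((rim[:,:2]*1000).astype(np.float32)))
for b in((220,212,240,232),(270,220,290,240)):
    k=P[b[1]:b[3],b[0]:b[2]].reshape(-1,3);k=k[(k[:,2]>.237)&(k[:,2]<.255)];print("cup grip",k.mean(0).round(4))
```

```text
22.6667 [ 0.27080965 -0.39930195  0.33975936] 0.050158635475227635 [ 0.34332637  0.60474802 -1.02316033]
grip top 47 [ 0.44318208 -0.26687872  0.15793626]
rim ((443.1703186035156, -267.64837646484375), (270.0409851074219, 161.24505615234375), 84.3864974975586)
cup grip [0.5449 0.2275 0.2448]
cup grip [0.5262 0.1195 0.2459]
```

View pics/scene4z.png

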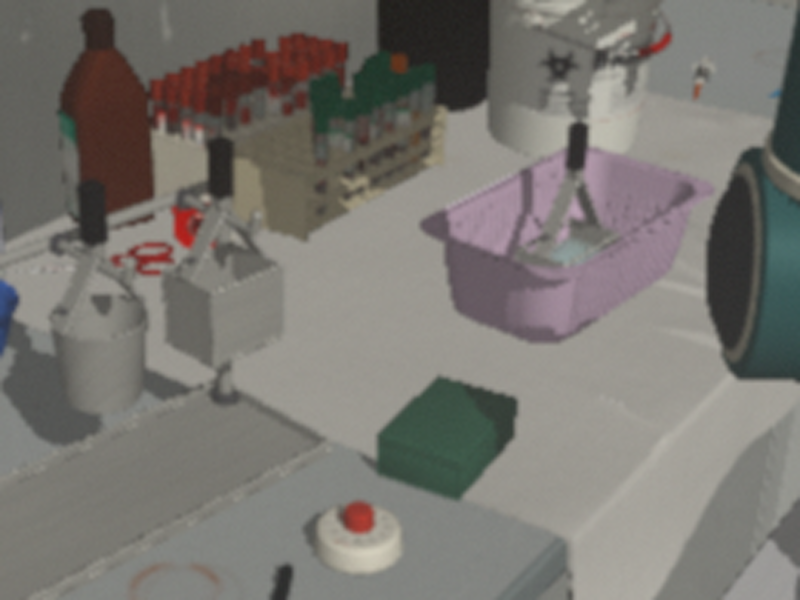

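View pics/top4z.png

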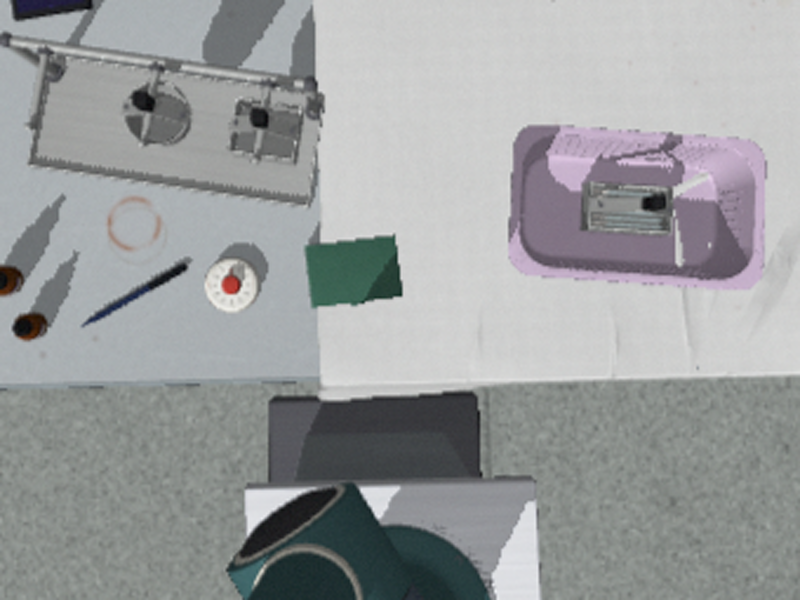

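The carrier stands upright in the tray at top-zoom px (628,207), square to its walls. Both cups are still on their pegs and the arm is clear.

```bash
python3 -c "
from cell import order
order.close_job()"
```

```text
the job is handed in; nothing more can be done
```

The slide carrier is off its peg and standing upright on the floor of the lilac tray, released. I handed the job in at about 23 s on the robot's clock. I gripped it by its black grip, raised it 30 mm, drew it 125 mm off the peg, then carried it over and lowered it until it touched the floor.

**Checks that agreed**
- **Touchdown:** contact came at TCP z 0.126, as predicted for the tray floor, with a peak of about 7 N.
- **Carrier position:** its grip is within 1 mm of the tray's centre. The grip top reads 0.158 m against an expected 0.160, within the 2 mm calibration.
- **Tray:** it moved by less than 1 mm.
- **Cups:** both still hang on their pegs, with their grips within 1 mm of where they started.
- **Robot:** it is clear of everything.

**Check that disagreed:** the two cameras put the holders' grips about 3.5–6 mm apart. I settled this before the grasp by comparing the open fingers with the carrier's grip in the scene camera, and they matched to within 1 mm.

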